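Close the gel tank's clamp bar and lock it with the hairpin clip

ROBOT

A 6-joint arm with a two-finger parallel gripper is mounted at the origin on the work surface. World frame = base frame: x ahead of the robot, y to its left, z up, the work surface at z = 0. Lengths are in m, angles in degrees, forces in N, time in s.
With the tool pointing down it reaches from about 0.35 to 0.925 m from the base axis. Payload 6.4 kg.
Tool frame: the origin (TCP) lies at the very end of the fingers, on their centre line; the grasp point (between the pads) lies 19 mm behind it (manip.grip_depth is the distance from the TCP to the grasp point, in m); z points along the fingers, y is the direction in which the jaws open and shut (so a half turn about z gives the same grasp; the last joint's range is limited). The gripper opens to 85 mm and grips with 20 to 120 N. Pads are 22 mm wide; open, the fingers measure 114 mm over their backs; the gripper's body (76 mm by 85 mm) begins 54 mm behind the grasp point. The pads swing forward as they close: fully open they stand 13 mm farther back than shut.
Start: joints at [61.072, 14.043, 89.255, -0, 76.702, -9.975], TCP at [0.211, 0.615, 0.231] pointing down, gripper open.
Joint ranges: [-179.41, 179.41], [-58.25, 129.5], [7.25, 145.43], [-54.29, 234.29], [11.92, 165.04], [-157.13, 157.13]. Speed limits (degrees/s): [147.25, 147.25, 180, 180, 180, 180].

INTERFACE

Orientations are given as a 3x3 rotation matrix whose columns are the frame's x, y, z axes.
In Python, from station import manip gives the robot as it stands.
- The arm moves only by the tool drive_tool, never from a script. Its argument "deltas" is a list of rows, each a list of 6 numbers: the shift along the tool's x, y, z in mm, then the turn, a rotation vector about the tool's x, y, z in rad. A call has 1 to 12 rows; each row shifts and turns the commanded pose from where the row before left it, along the tool's axes as they then stand; what a row does not reach is not made up. A row lasts 1/8 s, in which the tool goes at most 62.5 mm and 10.7 degrees, less where a joint would pass 70% of its speed; a pose out of reach is approached as far as the arm can. A call is refused whole if a number of a shift passes 62.5 or a number of a turn 0.188, either way. A call with a gripper value outside its range is refused whole. "hand" is the opening, from 0 (shut) to 1 (fully open), set as the call begins (left out, the last holds). The fingers move at their own pace and stop on an object; "grip_force" is the grip in N (left out, the last holds). Time passes only in rows, so rows that do not move let the fingers close. It gives the time, the measured TCP pose, the force and the opening at its end, in the units of the state.
- manip.state(): the state, without advancing time (a new reading comes with each control period).
- manip.camera(name): name is "scene" or "top"; returns a dict with "pixels" (384x512x3 uint8, red, green, blue), "K" (3x3 intrinsics, pixels), "k1" (the pictures are not rectified: a ray, as slopes to the right and down, at radius r is drawn at 1 + k1 r^2 times it, then the intrinsics apply), "view" (4x4, takes a point from world to camera coordinates). Camera axes: x right, y up, looking along -z (the intrinsics and any distortion apply to the point x, -y, -z); pixel columns grow to the right and rows downward; lengths in m; the calibration is good to about 2 mm. A picture is of the moment at which its call begins. There is no depth.
- manip.close_job(): hands the job in, once; it reports no verdict.
The state is a dict: "time_s": time; "joint_positions": joint angles; "qd": joint speeds; "tau": joint torques, N m; "position": TCP position; "ee_rot": TCP orientation; "force": force on the tool from outside, world axes, zero at the start; "ft_torque": the same for the moment, N m; "width": opening from 0.0 (shut) to 1.0 (fully open).
Only numpy, scipy, OpenCV 4.12 (cv2) and the standard library are available. Lean on these libraries where they do the work, as an engineer would, in place of code of your own. Each camera call takes 0.05 s, during which the arm holds its last target.

TASK

Swing the blue clamp bar down flat across the gel tank, then take the orange hairpin spring clip from the bench by its tab, lay it on the bar and push it along the bar over the neck of the brass pin until its legs snap shut behind the pin and it is fully home. The pin is loose in its slot and its bush is delicate: push by feel, never with more than 13 N, then let go of the clip and leave the things around the tank where they stand.

Things in the scene. Friction and masses are not known exactly. Their poses are not given: they have to be found in the camera images.
- tank: fixed clear gel tank with white uprights, foot 150 x 220 mm, 94 mm high at the uprights; origin at the centre of its underside on the bench; its y axis runs along the clamp bar from the hinge (at y = -80 mm) to the brass pin (near y = +70 mm), z up; two short terminals on its +x rim reach 104 mm high at x = +52, y = +-80 mm
- bar (a joint): angle of the blue clamp bar about its hinge, rad: 0 = lying flat across the tank, closed against its stop, positive = raised (0.45 to 0.85 at the start). The hinge is stiff, so the bar stays where it is left; about 2 to 3 N pressed down half-way along it closes it
- bar_hinge (a point): point on the bar's hinge axis, mid-width, 99 mm above the bench. Bar 8 mm thick (axis at half thickness), 40 mm wide, reaching 175 mm from the hinge: closed, its top face is 103 mm above the bench. Its last 45 mm form an open fork with a 15 mm slot in which the pin stands when the bar is closed
- pin: upright headed brass pin at the bar's free end; origin at its foot, 94 mm above the bench, axes as the tank's. Collar 13 mm thick, flush with the closed bar's top; then a neck 9 mm thick, 12 mm high; then a head 13 mm thick, 114.5 to 123 mm above the bench. It floats in a slot: about 2 N along the bar slides it, by up to some 30 mm, to a firm stop whose place cannot be read; it stays where left
- pin_neck (a point): point on the pin's axis half-way up its neck, 5.5 mm above the top face of the closed bar
- clip_grip (a point): centre of the upright tab of the loose orange clip (about 75 g, lying flat, tab up), 30 mm above its underside. x along the legs to their open mouth, y across, z up. Tab 24 mm along x, 10 mm thick along y, up to 48 mm above the underside, on a crown 28 x 34 x 7 mm. Two 6 mm thick steel legs reach 53 mm ahead of the tab's centre: mouth 18 mm wide, throat 5 mm wide 38 mm ahead
- clip_seat (a point): centre of the clip's pocket behind the throat, 31 mm ahead of the tab's centre along the clip's x, 3.5 mm above its underside: the pin's axis is here when the clip is fully home. The legs are springs: forcing them over the neck takes about 5 to 10 N; the force falls when they snap behind it and rises again as the pin bottoms on the tongue
- tip_box: loose white box with red lid, 82 x 117 x 71 mm, bystander; origin at the centre of its underside
- buffer: loose clear bottle, 60 mm across, 130 mm high, blue cap, bystander; origin at the centre of its underside
- beaker: loose glass beaker, 64 mm across, 85 mm high, bystander; origin at the centre of its underside
- tongue: orange tongue of the clip, 6 mm wide, between the roots of the legs; it ends 26 mm ahead of the tab's centre and is the stop on which the pin bottoms when the clip is fully home; origin 12 mm ahead of the tab's centre, at the underside
There are look-alikes about, which are no part of the job. Several things look just like the part that bears clip_grip: the one meant starts farthest to the robot's right.

How it is judged:
By the outcome, as a careful person would: the job done as asked, in the order asked, and still so for the second after the job is handed in, with the robot touching nothing.
It also fails if it takes over 72 s, if anything falls off the work surface, if the arm or the gripper's body presses on something with over 40 N, if the wrist force passes 120 N, or if a joint passes its speed limit or range.

## Working session

There is one attempt and no reset: what is moved stays moved. The work goes in short steps, Python scripts to look and compute and a tool call to move; the robot and the scene stay as the last step left them, time stands still between calls to the robot, and variables do not carry over. Pictures are saved under pics/ and viewed, and the job is handed in when it is done.

Besides the shell and the picture viewer there is one more tool, called after "Call:" as name(argument=value, ...), one argument or row to a line, values as JSON. drive_tool: Moves the arm, as the interface text tells. Its arguments: {"type":"object","properties":{"deltas":{"type":"array","items":{"type":"array","items":{"type":"number"}}},"hand":{"type":"number"},"grip_force":{"type":"number"}},"required":["deltas"]}

```bash
mkdir -p pics; cat > h.py <<'E'
import numpy as np, cv2
from station import manip
def save(name,fn,crop=None,scale=1):
    c=manip.camera(name); im=c["pixels"][:,:,::-1].copy()
    np.savez('pics/%s.npz'%fn,K=c["K"],k1=c["k1"],view=c["view"],px=im)
    cv2.imwrite('pics/%s.png'%fn,im)
def load(fn): return np.load('pics/%s.npz'%fn)
def crop(fn,out,u0,v0,u1,v1,s):
    im=load(fn)['px'][v0:v1,u0:u1]; cv2.imwrite('pics/%s.png'%out,cv2.resize(im,None,fx=s,fy=s,interpolation=cv2.INTER_CUBIC))
def ray(c,u,v):
    K=c['K'];k1=float(c['k1'])
    p=cv2.undistortPoints(np.array([[[u,v]]],float),K,np.array([k1,0,0,0,0.]))[0,0]
    V=c['view'];R=V[:3,:3];t=V[:3,3]
    d=R.T@np.array([p[0],-p[1],-1.]);o=-R.T@t
    return o,d
def onz(c,u,v,z):
    o,d=ray(c,u,v); return o+d*(z-o[2])/d[2]
def tri(c1,p1,c2,p2):
    o1,d1=ray(c1,*p1);o2,d2=ray(c2,*p2)
    A=np.stack([d1,-d2],1);s=np.linalg.lstsq(A,o2-o1,rcond=None)[0]
    a=o1+s[0]*d1;b=o2+s[1]*d2
    return (a+b)/2,np.linalg.norm(a-b)
def proj(c,P):
    P=np.atleast_2d(P).astype(float);V=c['view'];q=P@V[:3,:3].T+V[:3,3]
    x=q[:,0]/-q[:,2];y=-q[:,1]/-q[:,2];r=x*x+y*y;f=1+float(c['k1'])*r
    K=c['K'];return np.stack([K[0,0]*x*f+K[0,2],K[1,1]*y*f+K[1,2]],1)
E
python3 - <<'E'
from h import *
save('scene','s0');save('top','t0')
for n in('s0','t0'):
    c=load(n);V=c['view'];print(n,c['K'].tolist(),c['k1'],-V[:3,:3].T@V[:3,3],V[:3,:3].round(3).tolist())
print(manip.state())
E
```

```text
s0 [[372.0927025311103, 0.0, 258.2168700910103], [0.0, 372.0927025311103, 201.2807937428215], [0.0, 0.0, 1.0]] 0.041204491178567476 [ 1.0669513  -0.33757343  0.88697208] [[0.571, 0.821, -0.011], [-0.626, 0.444, 0.641], [0.531, -0.359, 0.767]]
t0 [[397.3653542069325, 0.0, 250.16816494879905], [0.0, 397.3653542069325, 191.21686999121658], [0.0, 0.0, 1.0]] -0.09010363591331569 [0.3896588  0.05849587 1.1453505 ] [[0.009, -1.0, 0.025], [0.993, 0.011, 0.12], [-0.12, 0.023, 0.992]]
{'time_s': 0.1, 'joint_positions': array([ 6.10718057e+01,  1.40800418e+01,  8.93198524e+01, -2.41487367e-04,
        7.67032583e+01, -9.97730913e+00]), 'qd': array([ 0.04113082, -0.04699598, -0.24499915, -0.04365396, -0.00228745,
        0.0413431 ]), 'tau': array([ 8.63969635e-04, -4.30669749e+01, -3.27131224e+01, -1.00813518e-04,
        2.77191917e-03,  2.59383717e-05]), 'position': array([0.21085444, 0.61429875, 0.23027331]), 'ee_rot': array([[-9.45797493e-01,  3.24755832e-01, -8.67263064e-04],
       [ 3.24756844e-01,  9.45796227e-01, -1.57769849e-03],
       [ 3.07887348e-04, -1.77383289e-03, -9.99998379e-01]]), 'force': array([-1.06012071,  0.22868343, -0.11198494]), 'ft_torque': array([ 0.01145179, -0.00158764, -0.0071591 ]), 'width': 1.0002353604462537}
```

View pics/s0.png

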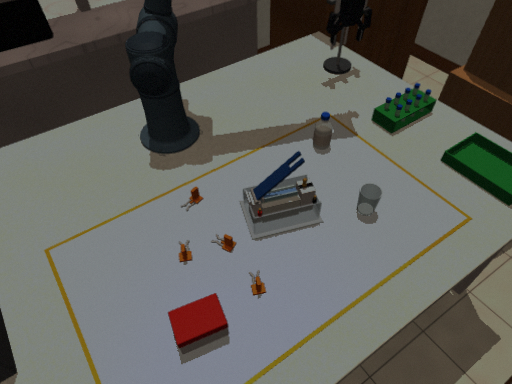

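View pics/t0.png

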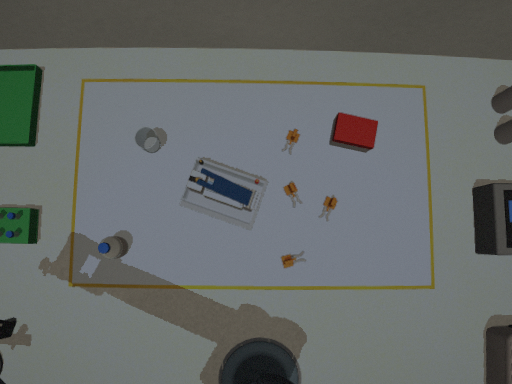

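```bash
python3 - <<'E'
from h import *
crop('t0','t0tank',170,145,280,235,7)
crop('t0','t0clip',305,180,355,225,12)
crop('s0','s0clip',165,230,215,270,12)
crop('s0','s0tank',230,145,330,240,6)
E
```

```text
(no output)
```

View pics/t0tank.png

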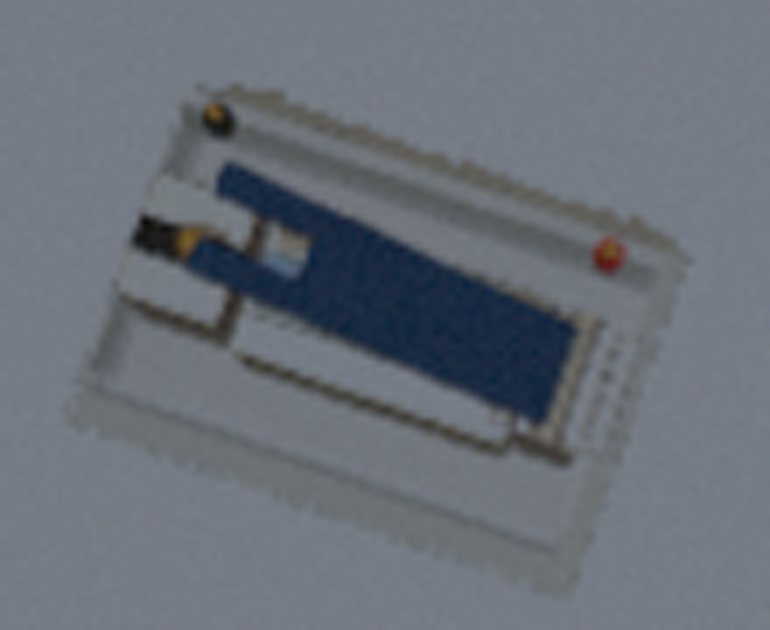

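View pics/t0clip.png

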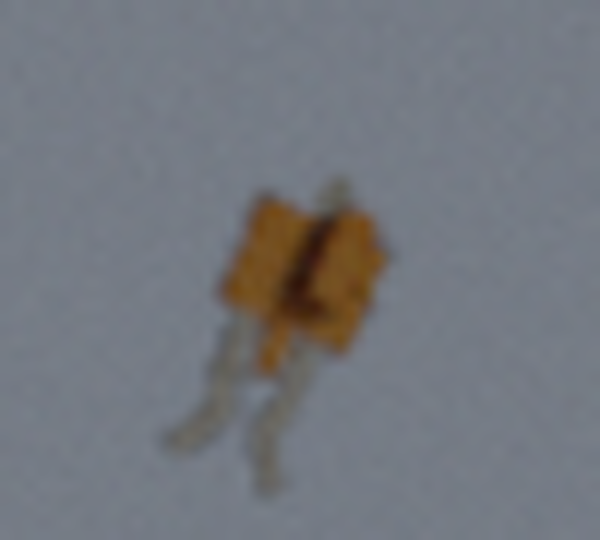

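View pics/s0clip.png

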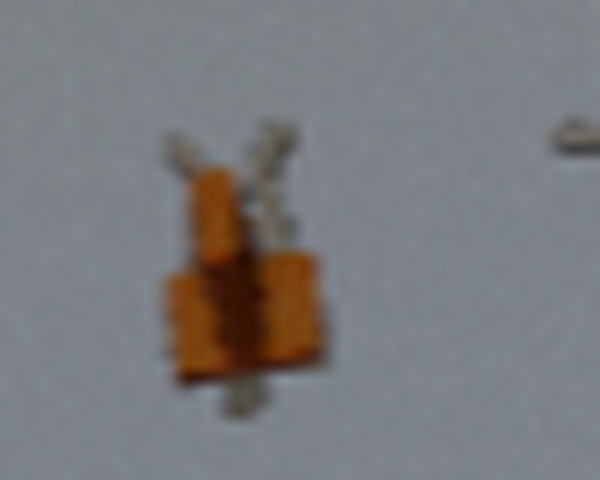

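View pics/s0tank.png

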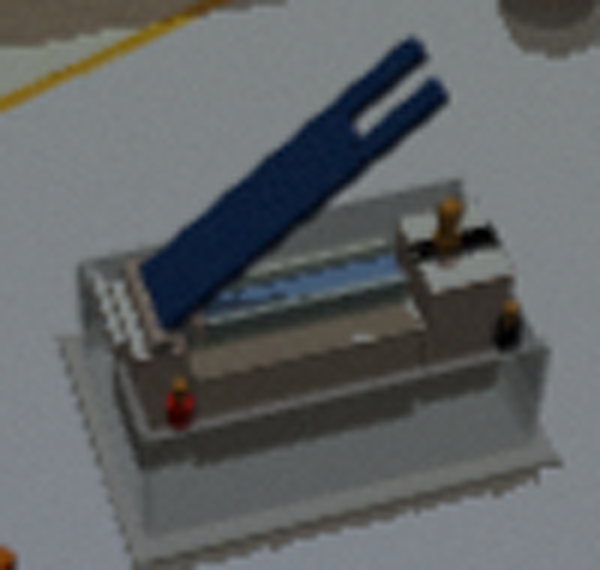

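```bash
cat > m.py <<'E'
from h import *
from scipy.optimize import least_squares
T=load('t0');S=load('s0')
def tp(a,b,o,s): return ((a+.5)/s+o[0]-.5,(b+.5)/s+o[1]-.5)
tk=lambda a,b:tp(a,b,(170,145),7); sk=lambda a,b:tp(a,b,(230,145),6)
tc=lambda a,b:tp(a,b,(305,180),12); sc=lambda a,b:tp(a,b,(165,230),12)
# tank
obs=[(T,tk(217,115),(.052,.08,.104)),(T,tk(608,248),(.052,-.08,.104)),(S,sk(180,380),(.052,-.08,.104)),(S,sk(511,306),(.052,.08,.104)),
(T,tk(198,88),(.075,.11,0)),(T,tk(690,250),(.075,-.11,0)),(T,tk(575,592),(-.075,-.11,0)),(T,tk(75,415),(-.075,.11,0)),
(S,sk(135,566),(.075,-.11,0)),(S,sk(560,462),(.075,.11,0)),(S,sk(57,338),(-.075,-.11,0))]
def fit(obs,p0):
    def W(p,L): 
        c,s=np.cos(p[2]),np.sin(p[2]);return np.array([p[0]+c*L[0]-s*L[1],p[1]+s*L[0]+c*L[1],L[2]])
    f=lambda p:np.concatenate([proj(c,W(p,L))[0]-px for c,px,L in obs])
    r=least_squares(f,p0,loss='soft_l1',x_scale=[.1,.1,1]);return r.x,r.fun.reshape(-1,2).round(1).tolist()
if __name__=='__main__':
    p,r=fit(obs,[.45,.13,-.3]);print('tank',p,np.degrees(p[2]),r)
    print('head top',tri(T,tk(160,235),S,sk(449,203)))
    # bar tips
    co=[(T,tc(268,195),(-.014,-.017,.007)),(T,tc(388,255),(-.014,.017,.007)),(T,tc(345,352),(.014,.017,.007)),(T,tc(225,300),(.014,-.017,.007)),
    (T,tc(268,374),(.026,0,.005)),
    (S,sc(180,380),(-.014,.017,.003)),(S,sc(320,360),(-.014,-.017,.003)),(S,sc(318,255),(.014,-.017,.007)),
    (S,sc(240,172),(.012,-.005,.048)),(S,sc(192,175),(.012,.005,.048))]
    o=onz(T,330,204,0);print(o)
    for y0 in (0,):
      p,r=fit(co,[o[0],o[1],np.radians(200)]);print('clip',p,np.degrees(p[2]),r)
      co2=[(a,b,(L[0],-L[1],L[2])) for a,b,L in co]
      p,r=fit(co2,[o[0],o[1],np.radians(160)]);print('clip',p,np.degrees(p[2]),r)
E
python3 m.py
```

```text
tank [ 0.52299263  0.10852818 -0.3210903 ] -18.397119292054438 [[-0.4, -0.9], [0.6, -0.5], [-0.6, 0.6], [-0.4, -0.1], [-1.1, -0.6], [-0.4, 0.5], [-0.6, 0.5], [-1.2, 0.9], [-0.6, 0.8], [0.1, 0.2], [-0.7, 0.3]]
head top (array([0.54376095, 0.18130641, 0.11909881]), np.float64(0.009495889539032085))
[ 0.4933516 -0.2017649  0.       ]
clip [ 0.49899579 -0.20054869  2.70485076] 154.97653289383527 [[-0.1, -0.8], [0.4, -0.8], [0.1, -0.2], [-0.4, -0.9], [-0.6, -0.7], [-0.7, -0.1], [0.2, -0.3], [-0.4, -1.0], [-0.7, -1.0], [-0.4, -0.7]]
clip [ 0.49785127 -0.18435962  3.60580857] 206.59761279003925 [[0.7, -0.5], [-19.6, -0.4], [-11.7, 0.2], [8.6, -0.6], [1.6, -0.4], [18.0, -11.2], [-0.7, -0.2], [-9.1, 3.7], [-1.9, -0.6], [4.3, -3.6]]
```

```bash
cat > g.py <<'E'
from h import *
from scipy.spatial.transform import Rotation as Ro
TK=(0.5230,0.1085,-0.3211)
def tank(L,p=TK):
    c,s=np.cos(p[2]),np.sin(p[2]);return np.array([p[0]+c*L[0]-s*L[1],p[1]+s*L[0]+c*L[1],L[2]])
def down(yaw):
    y=np.radians(yaw);x=np.array([np.cos(y),np.sin(y),0]);z=np.array([0,0,-1.]);return np.stack([x,np.cross(z,x),z],1)
def to(P,yaw):
    s=manip.state();R=s['ee_rot'];d=R.T@(np.array(P)-s['position'])*1000
    w=Ro.from_matrix(R.T@down(yaw)).as_rotvec()
    print('d tool mm',d.round(1),'rot',w.round(3),'| t %.2f'%s['time_s'],'pos',s['position'].round(4),'F',s['force'].round(1))
E
python3 - <<'E'
from g import *; from m import tk,sk,T,S
print('tips',tri(T,tk(225,170),S,sk(415,45)),tri(T,tk(195,258),S,sk(443,88)))
for z in(.12,.13,.1,.2):pass
print('hinge',tank((0,-.08,.099)),'mid',tank((0,0.0,.2)))
to(tank((0,0.0,.25)),161)
E
```

```text
tips (array([0.54733213, 0.14587533, 0.24086302]), np.float64(0.008478473877151924)) (array([0.53074939, 0.16846388, 0.18860534]), np.float64(0.009839587659502335))
hinge [0.49775116 0.03258889 0.099     ] mid [0.523  0.1085 0.2   ]
d tool mm [-459.5 -377.   -19.2] rot [-0.002 -0.     0.001] | t 0.10 pos [0.2109 0.6143 0.2303] F [-1.1  0.2 -0.1]
```

Call:
drive_tool(
  deltas=[
    [-40, -33, -2, 0, 0, 0],
    [-42, -34, -2, 0, 0, 0],
    [-42, -34, -2, 0, 0, 0],
    [-42, -34, -2, 0, 0, 0],
    [-42, -34, -2, 0, 0, 0],
    [-42, -34, -2, 0, 0, 0],
    [-42, -34, -2, 0, 0, 0],
    [-42, -34, -2, 0, 0, 0],
    [-42, -34, -2, 0, 0, 0],
    [-42, -34, -1, 0, 0, 0],
    [-41, -38, 0, 0, 0, 0],
    [0, 0, 0, 0, 0, 0],
  ],
  hand=0,
  grip_force=40,
)

```text
time_s: 1.6
position: [0.5238, 0.1061, 0.2498]
ee_rot: [[-0.944, 0.33, -0.001], [0.33, 0.944, -0.0], [0.001, -0.001, -1.0]]
force: [-0.3, 0.2, -0.7]
width: -0.001
```

```bash
python3 - <<'E'
from g import *
to(tank((0,0.0,.19)),161)
print(manip.state()['joint_positions'],manip.state()['width'])
E
```

```text
d tool mm [ 1.5  2.  59.8] rot [-0.001 -0.001 -0.004] | t 1.60 pos [0.5238 0.1061 0.2498] F [-0.3  0.2 -0.7]
[-6.97031805e-01 -2.44276495e+00  1.05065690e+02 -2.20500210e-02
  7.74196610e+01 -7.14421723e+01] -0.0011731763347162714
```

Call:
drive_tool(
  deltas=[
    [1, 2, 20, 0, 0, 0],
    [0, 0, 20, 0, 0, 0],
    [0, 0, 15, 0, 0, 0],
    [0, 0, 10, 0, 0, 0],
    [0, 0, 10, 0, 0, 0],
    [0, 0, 10, 0, 0, 0],
    [0, 0, 10, 0, 0, 0],
  ],
)

```text
time_s: 2.48
position: [0.5228, 0.1114, 0.1551]
ee_rot: [[-0.946, 0.325, 0.001], [0.325, 0.946, 0.0], [-0.001, 0.0, -1.0]]
force: [0.7, -0.1, 1.9]
width: -0.002
```

Call:
drive_tool(
  deltas=[
    [0, 0, 8, 0, 0, 0],
    [0, 0, 8, 0, 0, 0],
    [0, 0, 8, 0, 0, 0],
    [0, 0, 8, 0, 0, 0],
    [0, 0, 6, 0, 0, 0],
    [0, 0, 4, 0, 0, 0],
  ],
)

```text
time_s: 3.22
position: [0.5224, 0.1114, 0.1128]
ee_rot: [[-0.946, 0.325, -0.0], [0.325, 0.946, 0.0], [0.0, -0.0, -1.0]]
force: [-0.2, 1.4, 1.3]
width: 0.0
```

Call:
drive_tool(
  deltas=[
    [0, 0, 3, 0, 0, 0],
    [0, 0, 2, 0, 0, 0],
    [0, 0, 1.5, 0, 0, 0],
  ],
)

```text
time_s: 3.6
position: [0.5225, 0.1114, 0.1068]
ee_rot: [[-0.946, 0.325, 0.0], [0.325, 0.946, 0.0], [-0.0, 0.0, -1.0]]
force: [-0.8, 0.9, 0.4]
width: -0.001
```

Call:
drive_tool(
  deltas=[
    [0, 0, 1.5, 0, 0, 0],
    [0, 0, 1, 0, 0, 0],
  ],
)

```text
time_s: 3.85
position: [0.5226, 0.1113, 0.1043]
ee_rot: [[-0.946, 0.325, 0.0], [0.325, 0.946, 0.0], [-0.0, 0.0, -1.0]]
force: [-0.2, -0.2, 1.3]
width: -0.0
```

Call:
drive_tool(
  deltas=[
    [0, 0, 1, 0, 0, 0],
    [0, 0, 0.5, 0, 0, 0],
  ],
)

```text
time_s: 4.1
position: [0.5226, 0.1113, 0.103]
ee_rot: [[-0.946, 0.325, 0.0], [0.325, 0.946, -0.0], [-0.0, -0.0, -1.0]]
force: [-0.5, 0.9, 3.8]
width: -0.004
```

Call:
drive_tool(
  deltas=[
    [0, 0, 0.5, 0, 0, 0],
    [0, 0, 0, 0, 0, 0],
  ],
)

```text
time_s: 4.35
position: [0.5226, 0.1113, 0.103]
ee_rot: [[-0.946, 0.325, -0.0], [0.325, 0.946, -0.0], [0.0, -0.0, -1.0]]
force: [-2.6, 0.7, 6.1]
width: -0.002
```

Call:
drive_tool(
  deltas=[
    [0, 0, -20, 0, 0, 0],
    [0, 0, -50, 0, 0, 0],
    [0, 0, -40, 0, 0, 0],
    [-10, -38, 0, 0, 0, 0.035],
    [-10, -38, 0, 0, 0, 0.035],
    [-10, -38, 0, 0, 0, 0.035],
    [-10, -38, 0, 0, 0, 0],
    [-10, -38, 0, 0, 0, 0],
    [-10, -38, 0, 0, 0, 0],
    [-10, -38, 0, 0, 0, 0],
    [0, 0, 0, 0, 0, 0],
  ],
  hand=0.7,
)

```text
time_s: 5.72
position: [0.4812, -0.1624, 0.2121]
ee_rot: [[-0.905, 0.426, -0.0], [0.426, 0.905, -0.0], [0.0, -0.0, -1.0]]
force: [0.7, -0.4, -0.2]
width: 0.701
```

```bash
python3 - <<'E'
from g import *
save('scene','s1');save('top','t1')
crop('t1','t1a',170,140,350,230,4)
crop('s1','s1a',165,130,335,270,4)
to((.499,-.2005,.10),155)
E
```

```text
d tool mm [-32.8 -29.  111.9] rot [ 0.    -0.001 -0.   ] | t 5.83 pos [ 0.4816 -0.1604  0.2119] F [-0.2  0.7 -0.1]
```

View pics/t1a.png

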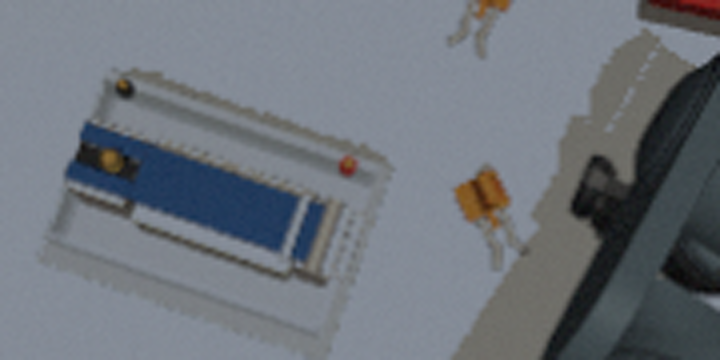

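View pics/s1a.png

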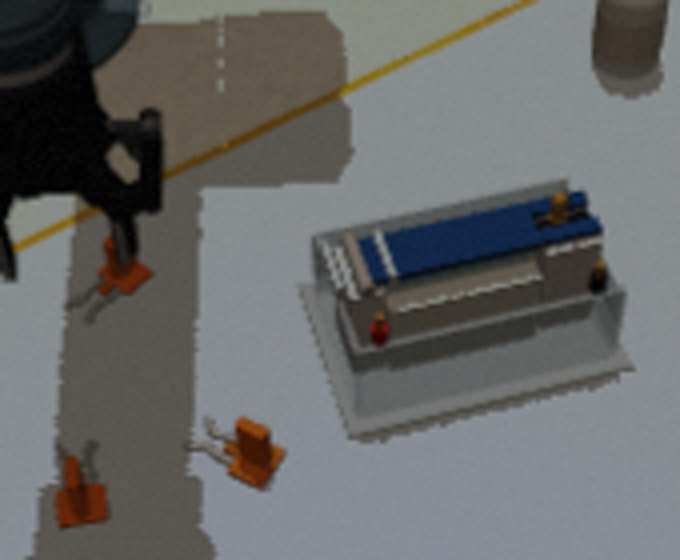

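```bash
python3 - <<'E'
from g import *
crop('t1','t1b',180,160,270,220,8)
crop('s1','s1b',290,165,330,205,14)
crop('s1','s1c',240,180,280,210,16)
E
```

```text
(no output)
```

View pics/t1b.png

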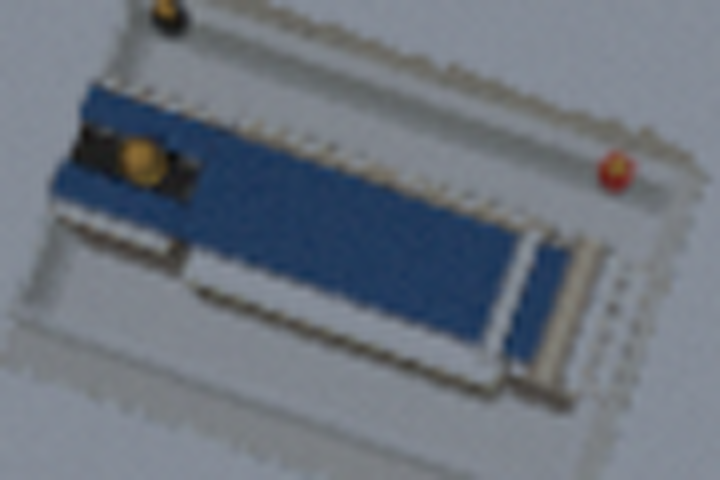

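View pics/s1b.png

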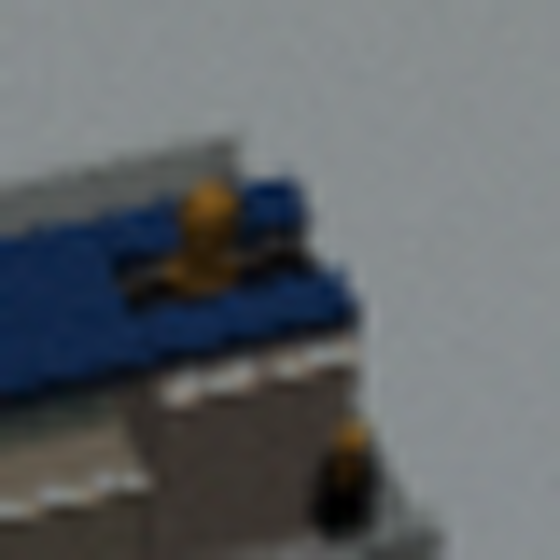

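View pics/s1c.png

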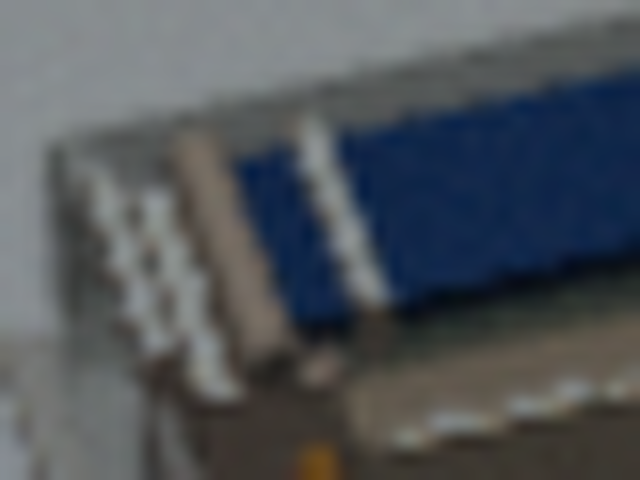

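```bash
python3 - <<'E'
from g import *; from m import tp,fit
T=load('t1');S=load('s1')
a=lambda u,v:tp(u,v,(180,160),8); b=lambda u,v:tp(u,v,(290,165),14); c=lambda u,v:tp(u,v,(240,180),16)
z=.103
obs=[(T,a(95,85),(.02,.095,z)),(T,a(54,188),(-.02,.095,z)),(S,b(300,180),(-.02,.095,z)),(S,b(356,290),(.02,.095,z)),
(T,a(167,15),(.052,.08,.104)),(T,a(617,165),(.052,-.08,.104)),(S,b(352,428),(.052,.08,.104)),(S,c(318,450),(.052,-.08,.104)),(T,a(708,180),(.075,-.11,0))]
p,r=fit(obs,list(TK));print(p,np.degrees(p[2]),r)
from scipy.optimize import least_squares
f=lambda q:np.concatenate([proj(T,tank((q[0],q[1],.123),p))[0]-np.array(a(144,158)),proj(S,tank((q[0],q[1],.1185),p))[0]-np.array(b(210,212))])
q=least_squares(f,[0,.07]);print(q.x,q.fun)
# inverse for top only
def inv(P):
    cc,s=np.cos(p[2]),np.sin(p[2]);d=P[:2]-p[:2];return np.array([cc*d[0]+s*d[1],-s*d[0]+cc*d[1]])
print('pin top',inv(onz(T,*a(144,158),.123)),'pin scene',inv(onz(S,*b(210,212),.1185)),'slot root',inv(onz(T,*a(197,180),.099)),'ends',inv(onz(T,*a(74,137),.103)),'stripe',inv(onz(T,*a(515,285),.104)),'collar S',inv(onz(S,*b(208,270),.103)))
print('bar end mid',inv(onz(S,*b(328,235),.103)))
E
```

```text
[ 0.52176662  0.10922099 -0.33407247] -19.14094258565426 [[-0.7, -0.6], [-0.9, 0.6], [-1.0, -0.9], [0.0, 1.0], [-0.2, -1.2], [0.2, 0.2], [-0.5, 0.3], [-0.9, 0.3], [-0.4, -0.3]]
[0.00028048 0.06736374] [-0.50812171 -0.45844192 -0.72931127 -0.02397294]
pin top [-0.00039966  0.06569812] pin scene [0.00094352 0.06930089] slot root [0.00117773 0.05022927] ends [0.00043565 0.09307458] stripe [ 0.00338771 -0.06112104] collar S [0.00271632 0.06961639]
bar end mid [0.00044294 0.09648273]
```

Call:
drive_tool(
  deltas=[
    [-16, -14, 20, 0, 0, 0],
    [-17, -15, 30, 0, 0, 0],
    [0, 0, 40, 0, 0, 0],
    [0, 0, 22, 0, 0, 0],
    [0, 0, 0, 0, 0, 0],
  ],
)

```text
time_s: 6.45
position: [0.4984, -0.1986, 0.0982]
ee_rot: [[-0.907, 0.421, -0.004], [0.421, 0.907, 0.003], [0.005, 0.001, -1.0]]
force: [-0.1, -0.3, 0.2]
width: 0.703
```

```bash
python3 - <<'E'
from g import *
save('scene','s2');save('top','t2')
crop('s2','s2a',150,210,230,280,9)
crop('t2','t2a',290,170,370,240,9)
to((.499,-.2005,.012),155)
E
```

```text
d tool mm [ 1.  -0.8 89.1] rot [-0.     0.001  0.002] | t 6.55 pos [ 0.5002 -0.2002  0.1011] F [0.2 0.1 1. ]
```

View pics/s2a.png

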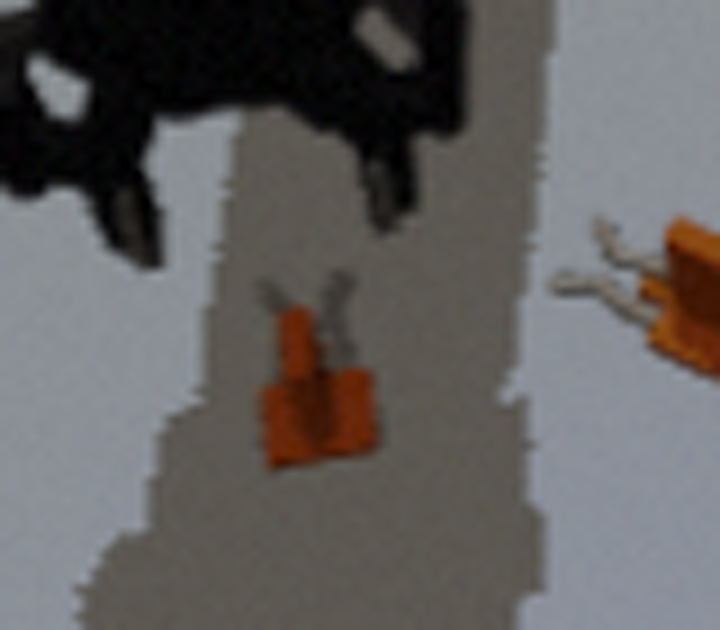

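View pics/t2a.png

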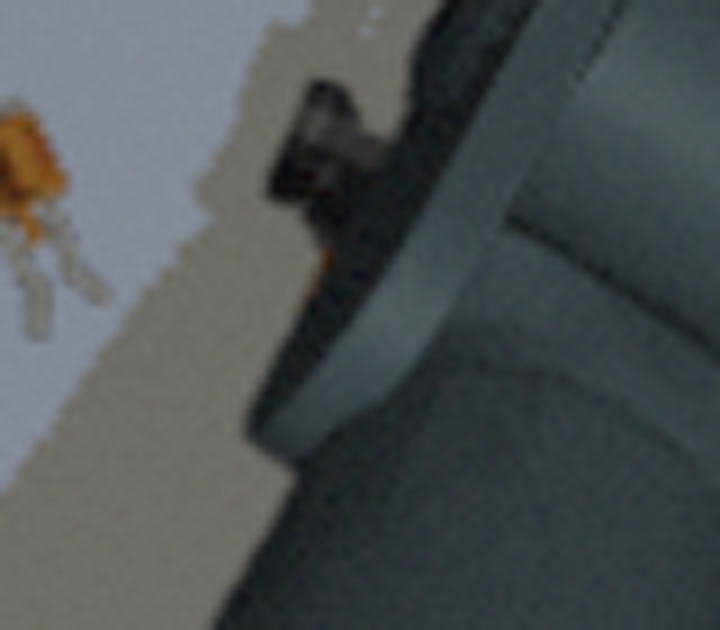

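```bash
python3 - <<'E'
from g import *
S=load('s2');P=manip.state()
R=P['ee_rot'];p=P['position']
for dz in(0,-.007):
  for sy in(-.034,0,.034): print(dz,sy,((proj(S,p+R@[0,sy,dz])[0]-[150,210]+.5)*9).round())
E
```

```text
0 -0.034 [144. 254.]
0 0 [266. 236.]
0 0.034 [386. 218.]
-0.007 -0.034 [139. 240.]
-0.007 0 [262. 222.]
-0.007 0.034 [383. 204.]
```

Call:
drive_tool(
  deltas=[
    [1, -1, 35, 0, 0, 0],
    [0, 0, 30, 0, 0, 0],
    [0, 0, 15, 0, 0, 0],
    [0, 0, 8.5, 0, 0, 0],
    [0, 0, 0, 0, 0, 0],
  ],
)

```text
time_s: 7.18
position: [0.4986, -0.2014, 0.0123]
ee_rot: [[-0.907, 0.422, 0.001], [0.422, 0.907, -0.0], [-0.001, -0.0, -1.0]]
force: [0.1, -0.1, -0.6]
width: 0.699
```

Call:
drive_tool(
  deltas=[
    [0, 0, 0, 0, 0, 0],
    [0, 0, 0, 0, 0, 0],
    [0, 0, 0, 0, 0, 0],
    [0, 0, 0, 0, 0, 0],
    [0, 0, 0, 0, 0, 0],
    [0, 0, 0, 0, 0, 0],
  ],
  hand=0,
  grip_force=50,
)

```text
time_s: 7.92
position: [0.4987, -0.2015, 0.0124]
ee_rot: [[-0.907, 0.422, 0.001], [0.422, 0.907, -0.001], [-0.001, -0.0, -1.0]]
force: [-0.4, 0.3, 5.8]
width: 0.114
```

Call:
drive_tool(
  deltas=[
    [0, 0, -8, 0, 0, 0],
    [0, 0, -30, 0, 0, 0],
    [0, 0, -50, 0, 0, 0],
    [0, 0, -50, 0, 0, 0],
    [0, 0, -40, 0, 0, 0],
    [0, 0, 0, 0, 0, 0],
  ],
)

```text
time_s: 8.68
position: [0.4998, -0.2022, 0.1936]
ee_rot: [[-0.907, 0.422, 0.006], [0.422, 0.907, -0.004], [-0.007, -0.001, -1.0]]
force: [0.1, -0.7, -1.4]
width: 0.111
```

```bash
python3 - <<'E'
from g import *
TKn=(0.5222,0.1090,np.radians(-18.8))
to(tank((0,-.012,.19),TKn),71.2)
print(manip.state()['width'],tank((0,-.012,.19),TKn))
E
```

```text
d tool mm [109.8 279.6   2.5] rot [0.004 0.007 1.463] | t 8.68 pos [ 0.4998 -0.2022  0.1936] F [ 0.1 -0.7 -1.4]
0.11076670836372815 [0.51833281 0.09764021 0.19      ]
```

Call:
drive_tool(
  deltas=[
    [0, 0, 0, 0, 0, 0.163],
    [0, 0, 0, 0, 0, 0.163],
    [0, 0, 0, 0, 0, 0.163],
    [0, 0, 0, 0, 0, 0.163],
    [0, 0, 0, 0, 0, 0.163],
    [0, 0, 0, 0, 0, 0.163],
    [0, 0, 0, 0, 0, 0.163],
    [0, 0, 0, 0, 0, 0.163],
    [0, 0, 0, 0, 0, 0.159],
    [0, 0, 0, 0, 0, 0],
  ],
)

```text
time_s: 9.93
position: [0.4971, -0.2005, 0.1878]
ee_rot: [[0.32, 0.947, -0.003], [0.947, -0.32, 0.002], [0.001, -0.003, -1.0]]
force: [0.3, -0.1, -0.7]
width: 0.116
```

Call:
drive_tool(
  deltas=[
    [30, -8, 0, 0, 0, 0],
    [40, -11, 0, 0, 0, 0],
    [40, -11, 0, 0, 0, 0],
    [40, -11, 0, 0, 0, 0],
    [40, -11, 0, 0, 0, 0],
    [40, -11, 0, 0, 0, 0],
    [40, -11, 0, 0, 0, 0],
    [20, -5, 0, 0, 0, 0],
    [0, 0, 0, 0, 0, 0],
  ],
)

```text
time_s: 11.05
position: [0.516, 0.0999, 0.1887]
ee_rot: [[0.318, 0.948, -0.002], [0.948, -0.318, -0.0], [-0.001, -0.002, -1.0]]
force: [-0.0, -0.3, -1.6]
width: 0.107
```

```bash
python3 - <<'E'
from g import *
TKn=(0.5222,0.1090,np.radians(-18.8))
save('scene','s3');save('top','t3')
crop('s3','s3a',225,110,335,210,6)
crop('t3','t3a',170,140,280,230,6)
to(tank((0,-.012,.13),TKn),71.2)
print(manip.state()['width'])
E
```

```text
d tool mm [-0.1  2.2 59.1] rot [-0.001  0.001  0.002] | t 11.15 pos [0.5164 0.0984 0.1891] F [-0.3  0.6 -1.4]
0.11145400875811243
```

View pics/s3a.png

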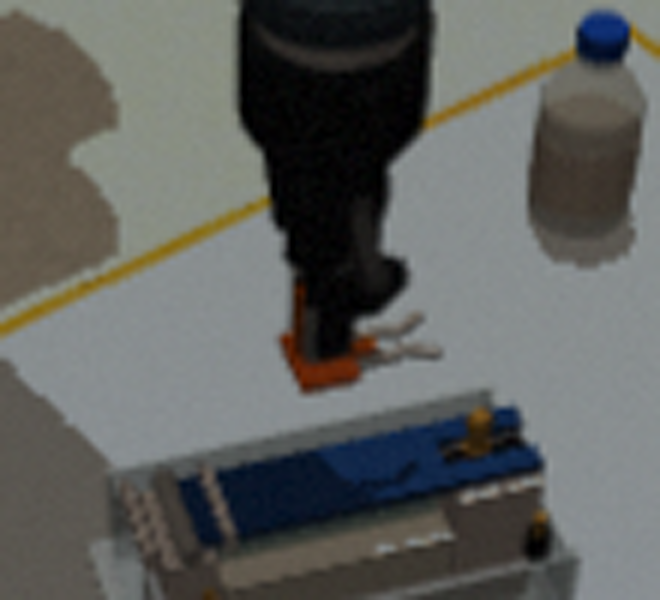

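View pics/t3a.png

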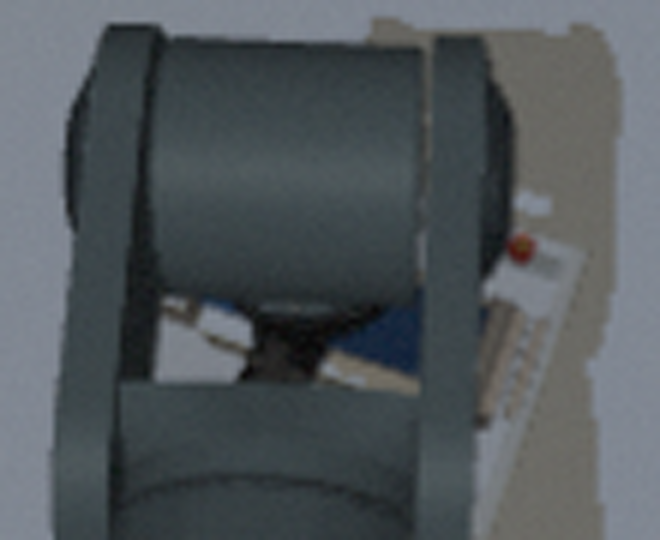

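```bash
python3 - <<'E'
from g import *
S=load('s3');P=manip.state();R=P['ee_rot'];p=P['position']
cp=lambda L:((proj(S,p+R@np.array(L)/1000)[0]-[225,110]+.5)*6).round(0)
# tool frame: z down; underside at +? 
for u in (-12+0,):
  print('legtips',cp((53,-9,9)),cp((53,9,9)),'crown lower corners',cp((14,17,12)),cp((-14,17,12)),'upper back',cp((-14,17,5)),cp((-14,-17,5)),'tab top back',cp((-12,5,-36)),cp((-12,-5,-36)))
crop('s3','s3b',265,150,305,180,18)
E
```

```text
legtips [423. 322.] [437. 349.] crown lower corners [359. 384.] [299. 397.] upper back [299. 386.] [276. 333.] tab top back [297. 299.] [290. 283.]
```

View pics/s3b.png

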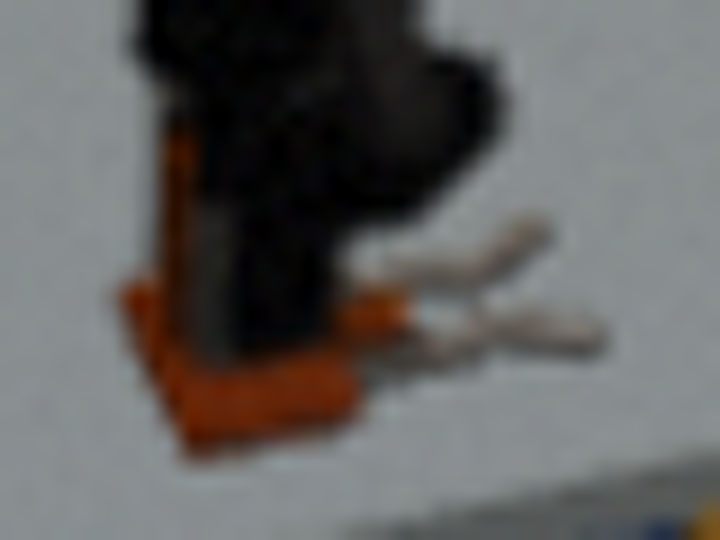

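Call:
drive_tool(
  deltas=[
    [0, 2, 20, 0, 0, 0],
    [0, 0, 20, 0, 0, 0],
    [0, 0, 15, 0, 0, 0],
    [0, 0, 8, 0, 0, 0],
    [0, 0, 4, 0, 0, 0],
    [0, 0, 2, 0, 0, 0],
    [0, 0, 0, 0, 0, 0],
  ],
)

```text
time_s: 12.02
position: [0.519, 0.0982, 0.1212]
ee_rot: [[0.322, 0.947, 0.001], [0.947, -0.322, -0.0], [0.0, 0.001, -1.0]]
force: [-0.2, -0.8, -1.6]
width: 0.114
```

Call:
drive_tool(
  deltas=[
    [0, 0, 1, 0, 0, 0],
    [0, 0, 1, 0, 0, 0],
    [0, 0, 0, 0, 0, 0],
  ],
)

```text
time_s: 12.4
position: [0.5187, 0.0982, 0.1188]
ee_rot: [[0.322, 0.947, -0.0], [0.947, -0.322, 0.0], [0.0, -0.0, -1.0]]
force: [0.5, 0.3, -0.2]
width: 0.11
```

```bash
python3 - <<'E'
from g import *
save('scene','s4')
crop('s4','s4a',265,155,325,205,12)
E
```

```text
(no output)
```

View pics/s4a.png

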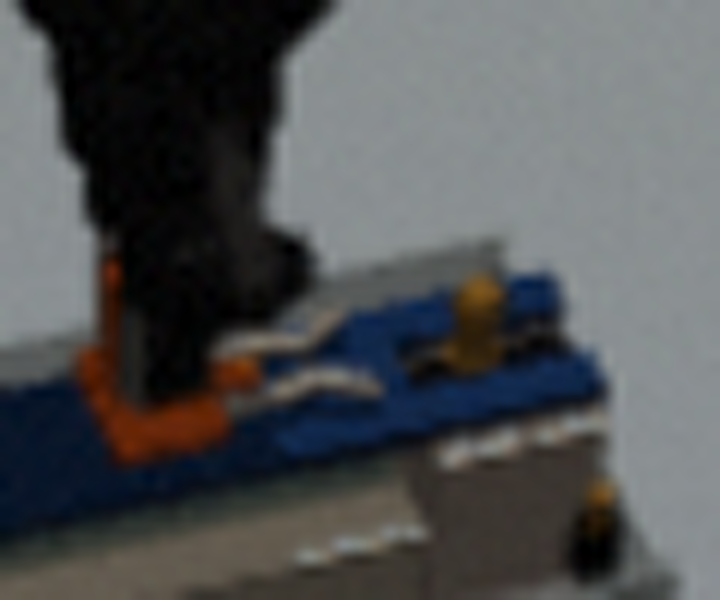

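Call:
drive_tool(
  deltas=[
    [0, 0, 1, 0, 0, 0],
    [0, 0, 1, 0, 0, 0],
    [0, 0, 0, 0, 0, 0],
  ],
)

```text
time_s: 12.82
position: [0.5186, 0.0982, 0.1166]
ee_rot: [[0.322, 0.947, -0.0], [0.947, -0.322, -0.0], [-0.0, -0.0, -1.0]]
force: [-1.0, -0.4, -2.0]
width: 0.108
```

Call:
drive_tool(
  deltas=[
    [0, 0, 1, 0, 0, 0],
    [0, 0, 0, 0, 0, 0],
  ],
)

```text
time_s: 13.08
position: [0.5186, 0.0982, 0.1157]
ee_rot: [[0.322, 0.947, -0.0], [0.947, -0.322, 0.0], [-0.0, -0.0, -1.0]]
force: [-0.6, 0.6, 0.0]
width: 0.112
```

Call:
drive_tool(
  deltas=[
    [0, 0, 1, 0, 0, 0],
    [0, 0, 0, 0, 0, 0],
  ],
)

```text
time_s: 13.32
position: [0.5188, 0.0982, 0.1154]
ee_rot: [[0.322, 0.947, 0.0], [0.947, -0.322, -0.0], [-0.0, 0.0, -1.0]]
force: [-2.1, -0.2, 5.2]
width: 0.109
```

Call:
drive_tool(
  deltas=[
    [0, 0, -0.6, 0, 0, 0],
    [0, 0, 0, 0, 0, 0],
  ],
)

```text
time_s: 13.58
position: [0.5188, 0.0982, 0.1154]
ee_rot: [[0.322, 0.947, 0.0], [0.947, -0.322, 0.0], [0.0, 0.0, -1.0]]
force: [-0.2, -0.1, 1.2]
width: 0.107
```

```bash
python3 - <<'E'
from g import *
save('scene','s5')
crop('s5','s5a',270,160,320,200,16)
print(manip.state()['force'])
S=load('s5');TKn=(0.5222,0.1090,np.radians(-18.8))
cp=lambda P:((proj(S,tank(np.array(P)/1000,TKn))[0]+[0,.8]-[270,160]+.5)*16-.5).round(0)
for P in [(0,67.5,123),(0,67.5,103),(-20,95,103),(20,95,103),(0,50,103),(20,0,103)]: print(P,cp(P))
P=manip.state();R=P['ee_rot'];p=P['position']
cq=lambda L:((proj(S,p+R@np.array(L)/1000)[0]+[0,.8]-[270,160]+.5)*16-.5).round(0)
print(cq((53,-10,9)),cq((53,10,9)),'tongue',cq((26,0,6)),'crown front near top',cq((14,17,5.5)),cq((-14,17,5.5)))
E
```

```text
[-0.59649575 -0.32265373  1.8515387 ]
(0, 67.5, 123) [551. 316.]
(0, 67.5, 103) [541. 394.]
(-20, 95, 103) [645. 284.]
(20, 95, 103) [727. 441.]
(0, 50, 103) [448. 414.]
(20, 0, 103) [217. 556.]
[387. 373.] [425. 452.] tongue [262. 433.] crown front near top [228. 515.] [ 75. 550.]
```

View pics/s5a.png

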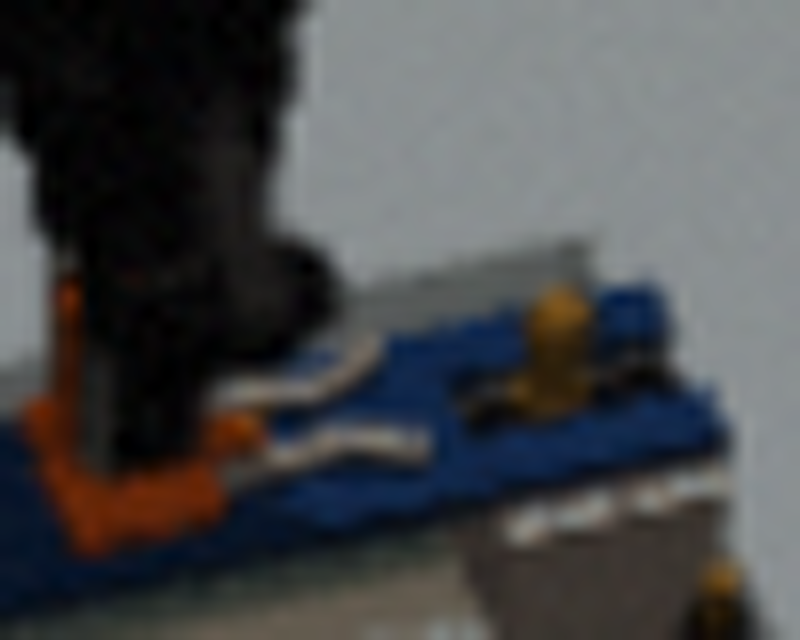

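Call:
drive_tool(
  deltas=[
    [2, 0.8, 0, 0, 0, 0],
    [4, 0.7, 0, 0, 0, 0],
    [4, 0, 0, 0, 0, 0],
    [3, 0, 0, 0, 0, 0],
    [0, 0, 0, 0, 0, 0],
  ],
)

```text
time_s: 14.25
position: [0.5245, 0.1105, 0.1154]
ee_rot: [[0.322, 0.947, 0.001], [0.947, -0.322, 0.001], [0.001, 0.0, -1.0]]
force: [1.4, 0.8, 0.5]
width: 0.108
```

```bash
python3 - <<'E'
from g import *
save('scene','s6')
crop('s6','s6a',270,160,320,200,16)
print(manip.state()['force'])
E
```

```text
[ 0.6021801  -0.15172598  0.7481404 ]
```

View pics/s6a.png

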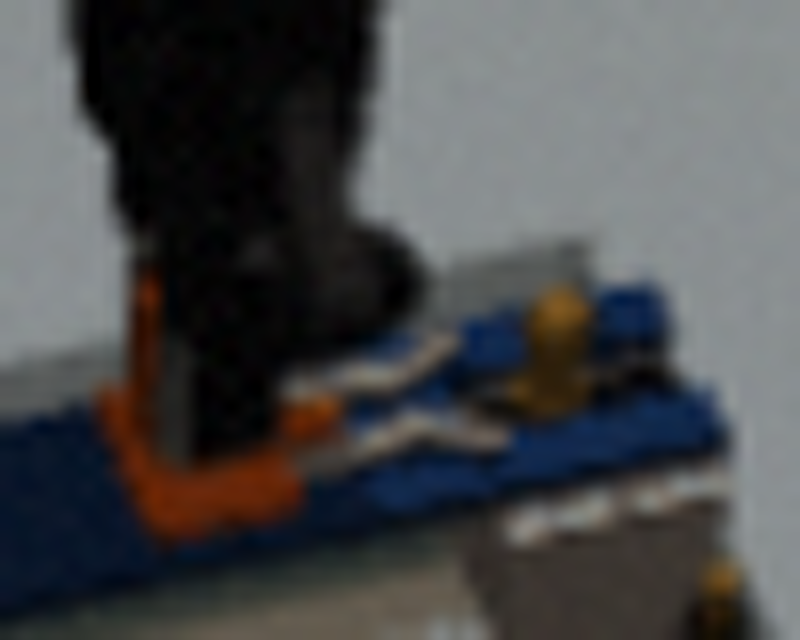

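Call:
drive_tool(
  deltas=[
    [2, 0, 0, 0, 0, 0],
    [2, 0, 0, 0, 0, 0],
    [2, 0, 0, 0, 0, 0],
    [0, 0, 0, 0, 0, 0],
  ],
)

```text
time_s: 14.8
position: [0.5263, 0.1159, 0.1154]
ee_rot: [[0.322, 0.947, 0.0], [0.947, -0.322, 0.0], [0.0, 0.0, -1.0]]
force: [0.3, -0.2, 1.4]
width: 0.108
```

Call:
drive_tool(
  deltas=[
    [1.5, 0, 0, 0, 0, 0],
    [1.5, 0, 0, 0, 0, 0],
    [1, 0, 0, 0, 0, 0],
    [0, 0, 0, 0, 0, 0],
  ],
)

```text
time_s: 15.3
position: [0.5276, 0.1196, 0.1154]
ee_rot: [[0.322, 0.947, 0.0], [0.947, -0.322, 0.0], [0.0, 0.0, -1.0]]
force: [-0.8, -1.1, 1.1]
width: 0.11
```

Call:
drive_tool(
  deltas=[
    [1.5, 0, 0, 0, 0, 0],
    [1.5, 0, 0, 0, 0, 0],
    [1, 0, 0, 0, 0, 0],
    [0, 0, 0, 0, 0, 0],
  ],
)

```text
time_s: 15.8
position: [0.5289, 0.1234, 0.1154]
ee_rot: [[0.322, 0.947, 0.0], [0.947, -0.322, 0.0], [0.0, 0.0, -1.0]]
force: [-0.5, -0.5, 1.8]
width: 0.108
```

Call:
drive_tool(
  deltas=[
    [1, 0, 0, 0, 0, 0],
    [1, 0, 0, 0, 0, 0],
    [1, 0, 0, 0, 0, 0],
  ],
)

```text
time_s: 16.18
position: [0.5298, 0.1261, 0.1154]
ee_rot: [[0.322, 0.947, -0.0], [0.947, -0.322, -0.0], [-0.0, 0.0, -1.0]]
force: [-0.3, -1.3, 1.8]
width: 0.11
```

Call:
drive_tool(
  deltas=[
    [1, 0, 0, 0, 0, 0],
    [1, 0, 0, 0, 0, 0],
    [1, 0, 0, 0, 0, 0],
  ],
)

```text
time_s: 16.55
position: [0.5308, 0.129, 0.1154]
ee_rot: [[0.322, 0.947, -0.0], [0.947, -0.322, -0.0], [-0.0, -0.0, -1.0]]
force: [-0.9, -1.1, 1.3]
width: 0.109
```

```bash
python3 - <<'E'
from g import *
save('scene','s7')
crop('s7','s7a',270,160,320,200,16)
print(manip.state()['force'])
E
```

```text
[-0.51053153 -1.2876692   1.62662114]
```

View pics/s7a.png

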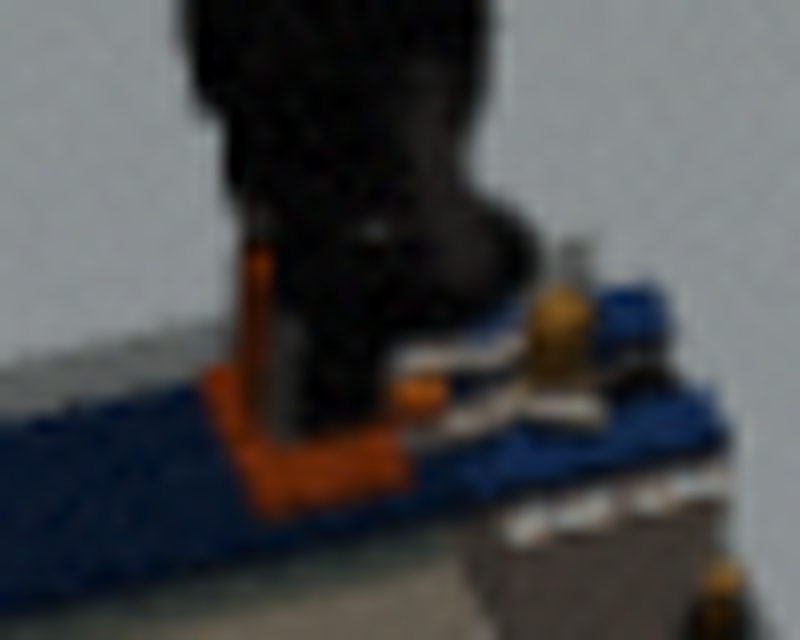

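Call:
drive_tool(
  deltas=[
    [1, 0, 0, 0, 0, 0],
    [1, 0, 0, 0, 0, 0],
  ],
)

```text
time_s: 16.85
position: [0.5314, 0.1309, 0.1154]
ee_rot: [[0.322, 0.947, -0.0], [0.947, -0.322, -0.0], [-0.0, -0.0, -1.0]]
force: [-0.9, -1.1, 2.0]
width: 0.112
```

Call:
drive_tool(
  deltas=[
    [1, 0, 0, 0, 0, 0],
    [1, 0, 0, 0, 0, 0],
  ],
)

```text
time_s: 17.1
position: [0.5319, 0.1327, 0.1154]
ee_rot: [[0.322, 0.947, -0.0], [0.947, -0.322, -0.0], [-0.0, -0.0, -1.0]]
force: [-1.2, -3.0, 2.5]
width: 0.11
```

Call:
drive_tool(
  deltas=[
    [1, 0, 0, 0, 0, 0],
    [1, 0, 0, 0, 0, 0],
  ],
)

```text
time_s: 17.35
position: [0.5324, 0.1343, 0.1154]
ee_rot: [[0.322, 0.947, -0.001], [0.947, -0.322, -0.001], [-0.001, -0.001, -1.0]]
force: [-3.9, -4.0, 3.6]
width: 0.113
```

Call:
drive_tool(
  deltas=[
    [1, 0, 0, 0, 0, 0],
    [1, 0, 0, 0, 0, 0],
  ],
)

```text
time_s: 17.6
position: [0.5331, 0.1364, 0.1154]
ee_rot: [[0.322, 0.947, -0.001], [0.947, -0.322, -0.0], [-0.001, -0.0, -1.0]]
force: [-2.4, -3.5, 3.2]
width: 0.109
```

Call:
drive_tool(
  deltas=[
    [0, -0.7, -0.2, 0, 0, 0],
    [0, 0, 0, 0, 0, 0],
  ],
)

```text
time_s: 17.85
position: [0.5329, 0.1368, 0.1154]
ee_rot: [[0.322, 0.947, 0.001], [0.947, -0.322, 0.0], [0.001, 0.001, -1.0]]
force: [1.5, -3.0, -0.1]
width: 0.107
```

Call:
drive_tool(
  deltas=[
    [1, 0, 0, 0, 0, 0],
    [1, 0, 0, 0, 0, 0],
  ],
)

```text
time_s: 18.1
position: [0.5334, 0.1387, 0.1154]
ee_rot: [[0.322, 0.947, 0.0], [0.947, -0.322, 0.0], [0.0, 0.0, -1.0]]
force: [1.4, -3.8, -1.7]
width: 0.11
```

```bash
python3 - <<'E'
from g import *
save('scene','s8')
crop('s8','s8a',270,160,320,200,16)
print(manip.state()['force'])
E
```

```text
[ 1.91030549 -1.71277023 -2.04545993]
```

View pics/s8a.png

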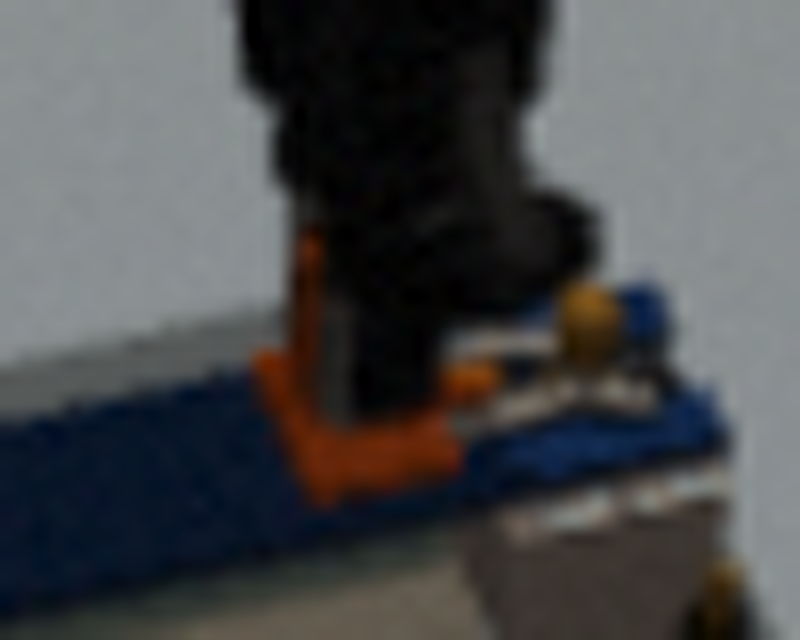

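Call:
drive_tool(
  deltas=[
    [1, 0.3, 0.1, 0, 0, 0],
    [1, 0, 0, 0, 0, 0],
    [1, 0, 0, 0, 0, 0],
  ],
)

```text
time_s: 18.52
position: [0.5345, 0.1415, 0.1155]
ee_rot: [[0.322, 0.947, -0.0], [0.947, -0.322, 0.0], [-0.0, -0.0, -1.0]]
force: [0.5, -3.1, -0.8]
width: 0.111
```

Call:
drive_tool(
  deltas=[
    [1, 0, 0, 0, 0, 0],
    [1, 0, 0, 0, 0, 0],
  ],
)

```text
time_s: 18.77
position: [0.5351, 0.1433, 0.1154]
ee_rot: [[0.322, 0.947, -0.0], [0.947, -0.322, 0.0], [-0.0, -0.0, -1.0]]
force: [0.3, -2.3, -1.2]
width: 0.111
```

Call:
drive_tool(
  deltas=[
    [1, 0, 0, 0, 0, 0],
    [1, 0, 0, 0, 0, 0],
  ],
)

```text
time_s: 19.02
position: [0.5358, 0.1452, 0.1154]
ee_rot: [[0.322, 0.947, -0.0], [0.947, -0.322, 0.0], [-0.0, -0.0, -1.0]]
force: [1.3, -2.1, -0.8]
width: 0.109
```

Call:
drive_tool(
  deltas=[
    [0.7, 0, 0, 0, 0, 0],
    [0.7, 0, 0, 0, 0, 0],
  ],
)

```text
time_s: 19.27
position: [0.5363, 0.1465, 0.1154]
ee_rot: [[0.322, 0.947, -0.0], [0.947, -0.322, 0.0], [-0.0, -0.0, -1.0]]
force: [0.5, -2.8, -1.1]
width: 0.111
```

Call:
drive_tool(
  deltas=[
    [0.7, 0, 0, 0, 0, 0],
    [0.7, 0, 0, 0, 0, 0],
  ],
)

```text
time_s: 19.52
position: [0.5367, 0.1478, 0.1154]
ee_rot: [[0.322, 0.947, -0.0], [0.947, -0.322, 0.0], [-0.0, -0.0, -1.0]]
force: [-0.3, -2.4, -1.6]
width: 0.112
```

Call:
drive_tool(
  deltas=[
    [0.7, 0, 0, 0, 0, 0],
    [0.7, 0, 0, 0, 0, 0],
  ],
)

```text
time_s: 19.77
position: [0.5372, 0.1492, 0.1155]
ee_rot: [[0.322, 0.947, -0.0], [0.947, -0.322, 0.0], [0.0, -0.0, -1.0]]
force: [0.8, -2.3, -2.1]
width: 0.113
```

Call:
drive_tool(
  deltas=[
    [0.7, 0, 0, 0, 0, 0],
    [0.7, 0, 0, 0, 0, 0],
  ],
)

```text
time_s: 20.02
position: [0.5376, 0.1505, 0.1155]
ee_rot: [[0.322, 0.947, -0.0], [0.947, -0.322, -0.0], [-0.0, -0.0, -1.0]]
force: [-0.7, -3.9, -0.8]
width: 0.11
```

Call:
drive_tool(
  deltas=[
    [0.6, 0, 0, 0, 0, 0],
    [0.6, 0, 0, 0, 0, 0],
  ],
)

```text
time_s: 20.27
position: [0.5378, 0.1508, 0.1155]
ee_rot: [[0.322, 0.947, -0.001], [0.947, -0.322, -0.002], [-0.002, -0.0, -1.0]]
force: [-2.5, -6.7, 1.2]
width: 0.108
```

Call:
drive_tool(
  deltas=[
    [0.6, 0, 0, 0, 0, 0],
    [0.6, 0, 0, 0, 0, 0],
  ],
)

```text
time_s: 20.52
position: [0.538, 0.1516, 0.1154]
ee_rot: [[0.322, 0.947, -0.002], [0.947, -0.322, -0.003], [-0.003, -0.001, -1.0]]
force: [-1.8, -7.9, 1.5]
width: 0.109
```

Call:
drive_tool(
  deltas=[
    [0.6, 0, 0, 0, 0, 0],
    [0.6, 0, 0, 0, 0, 0],
  ],
)

```text
time_s: 20.78
position: [0.5383, 0.1523, 0.1155]
ee_rot: [[0.322, 0.947, -0.002], [0.947, -0.322, -0.004], [-0.004, -0.001, -1.0]]
force: [-3.3, -9.7, 1.5]
width: 0.107
```

Call:
drive_tool(
  deltas=[
    [0.6, 0, 0, 0, 0, 0],
    [0.6, 0, 0, 0, 0, 0],
  ],
)

```text
time_s: 21.02
position: [0.5387, 0.1535, 0.1155]
ee_rot: [[0.322, 0.947, -0.002], [0.947, -0.322, -0.003], [-0.004, -0.001, -1.0]]
force: [-2.1, -9.1, 2.0]
width: 0.112
```

Call:
drive_tool(
  deltas=[
    [0.4, 0, 0, 0, 0, 0],
    [0.2, 0, 0, 0, 0, 0],
  ],
)

```text
time_s: 21.28
position: [0.5394, 0.1558, 0.1155]
ee_rot: [[0.323, 0.947, 0.0], [0.947, -0.323, 0.001], [0.001, -0.0, -1.0]]
force: [0.8, 0.1, -3.5]
width: 0.105
```

Call:
drive_tool(
  deltas=[
    [0.4, 0, 0, 0, 0, 0],
    [0.2, 0, 0, 0, 0, 0],
  ],
)

```text
time_s: 21.52
position: [0.5399, 0.157, 0.1158]
ee_rot: [[0.322, 0.947, 0.001], [0.947, -0.322, 0.001], [0.002, 0.001, -1.0]]
force: [0.5, 1.9, -0.1]
width: 0.114
```

Call:
drive_tool(
  deltas=[
    [0.5, 0, 0, 0, 0, 0],
    [0.3, 0, 0, 0, 0, 0],
  ],
)

```text
time_s: 21.78
position: [0.54, 0.1571, 0.1157]
ee_rot: [[0.322, 0.947, 0.0], [0.947, -0.322, 0.0], [0.0, 0.0, -1.0]]
force: [0.2, 1.7, -0.3]
width: 0.111
```

Call:
drive_tool(
  deltas=[
    [0.5, 0, 0, 0, 0, 0],
    [0.3, 0, 0, 0, 0, 0],
  ],
)

```text
time_s: 22.02
position: [0.5401, 0.1575, 0.1154]
ee_rot: [[0.322, 0.947, -0.0], [0.947, -0.322, -0.0], [-0.0, 0.0, -1.0]]
force: [1.6, 0.2, 0.3]
width: 0.111
```

Call:
drive_tool(
  deltas=[
    [0.5, 0, 0, 0, 0, 0],
    [0.3, 0, 0, 0, 0, 0],
  ],
)

```text
time_s: 22.28
position: [0.5403, 0.1582, 0.1154]
ee_rot: [[0.322, 0.947, -0.0], [0.947, -0.322, -0.0], [-0.001, -0.0, -1.0]]
force: [-0.6, -0.3, 0.4]
width: 0.111
```

Call:
drive_tool(
  deltas=[
    [0.5, 0, 0, 0, 0, 0],
    [0.3, 0, 0, 0, 0, 0],
  ],
)

```text
time_s: 22.52
position: [0.5405, 0.1591, 0.1154]
ee_rot: [[0.322, 0.947, -0.0], [0.947, -0.322, -0.0], [-0.0, -0.0, -1.0]]
force: [-0.5, -0.3, -0.7]
width: 0.111
```

Call:
drive_tool(
  deltas=[
    [0.5, 0, 0, 0, 0, 0],
    [0.2, 0, 0, 0, 0, 0],
  ],
)

```text
time_s: 22.78
position: [0.5407, 0.1599, 0.1154]
ee_rot: [[0.322, 0.947, -0.0], [0.947, -0.322, -0.0], [-0.0, -0.0, -1.0]]
force: [-0.3, -0.2, -0.2]
width: 0.114
```

Call:
drive_tool(
  deltas=[
    [0.4, 0, 0, 0, 0, 0],
    [0.2, 0, 0, 0, 0, 0],
  ],
)

```text
time_s: 23.02
position: [0.5409, 0.1601, 0.1154]
ee_rot: [[0.322, 0.947, -0.001], [0.947, -0.322, -0.001], [-0.001, -0.0, -1.0]]
force: [-1.2, -1.4, 0.4]
width: 0.107
```

Call:
drive_tool(
  deltas=[
    [0.4, 0, 0, 0, 0, 0],
    [0.2, 0, 0, 0, 0, 0],
  ],
)

```text
time_s: 23.28
position: [0.5411, 0.1608, 0.1154]
ee_rot: [[0.322, 0.947, -0.0], [0.947, -0.322, -0.0], [-0.0, -0.0, -1.0]]
force: [-1.4, -1.0, 0.7]
width: 0.11
```

Call:
drive_tool(
  deltas=[
    [0.4, 0, 0, 0, 0, 0],
    [0.2, 0, 0, 0, 0, 0],
  ],
)

```text
time_s: 23.52
position: [0.5414, 0.1615, 0.1154]
ee_rot: [[0.322, 0.947, -0.0], [0.947, -0.322, -0.0], [-0.0, -0.0, -1.0]]
force: [-1.1, -2.8, 0.3]
width: 0.107
```

Call:
drive_tool(
  deltas=[
    [0.4, 0, 0, 0, 0, 0],
    [0.2, 0, 0, 0, 0, 0],
  ],
)

```text
time_s: 23.78
position: [0.5416, 0.1621, 0.1154]
ee_rot: [[0.322, 0.947, -0.0], [0.947, -0.322, -0.0], [-0.0, -0.0, -1.0]]
force: [-1.4, -2.0, 0.1]
width: 0.11
```

Call:
drive_tool(
  deltas=[
    [0.3, 0, 0, 0, 0, 0],
    [0.2, 0, 0, 0, 0, 0],
  ],
)

```text
time_s: 24.02
position: [0.5416, 0.1623, 0.1154]
ee_rot: [[0.322, 0.947, -0.001], [0.947, -0.322, -0.001], [-0.001, -0.0, -1.0]]
force: [-2.5, -4.2, 0.9]
width: 0.11
```

Call:
drive_tool(
  deltas=[
    [0.3, 0, 0, 0, 0, 0],
    [0, 0, 0, 0, 0, 0],
  ],
)

```text
time_s: 24.28
position: [0.5417, 0.1624, 0.1155]
ee_rot: [[0.322, 0.947, -0.001], [0.947, -0.322, -0.001], [-0.001, -0.0, -1.0]]
force: [-3.3, -4.0, 1.4]
width: 0.107
```

Call:
drive_tool(
  deltas=[
    [0.3, 0, 0, 0, 0, 0],
    [0, 0, 0, 0, 0, 0],
  ],
)

```text
time_s: 24.52
position: [0.5417, 0.1624, 0.1155]
ee_rot: [[0.322, 0.947, -0.001], [0.947, -0.322, -0.002], [-0.002, -0.001, -1.0]]
force: [-2.2, -6.4, 0.8]
width: 0.112
```

Call:
drive_tool(
  deltas=[
    [0.3, 0, 0, 0, 0, 0],
    [0, 0, 0, 0, 0, 0],
  ],
)

```text
time_s: 24.78
position: [0.5417, 0.1625, 0.1155]
ee_rot: [[0.322, 0.947, -0.001], [0.947, -0.322, -0.002], [-0.003, -0.001, -1.0]]
force: [-4.0, -7.9, 1.9]
width: 0.109
```

```bash
python3 - <<'E'
from g import *
save('scene','s9')
crop('s9','s9a',275,155,325,195,16)
print(manip.state()['force'])
E
```

```text
[-3.39680748 -7.28374014  2.2533836 ]
```

View pics/s9a.png

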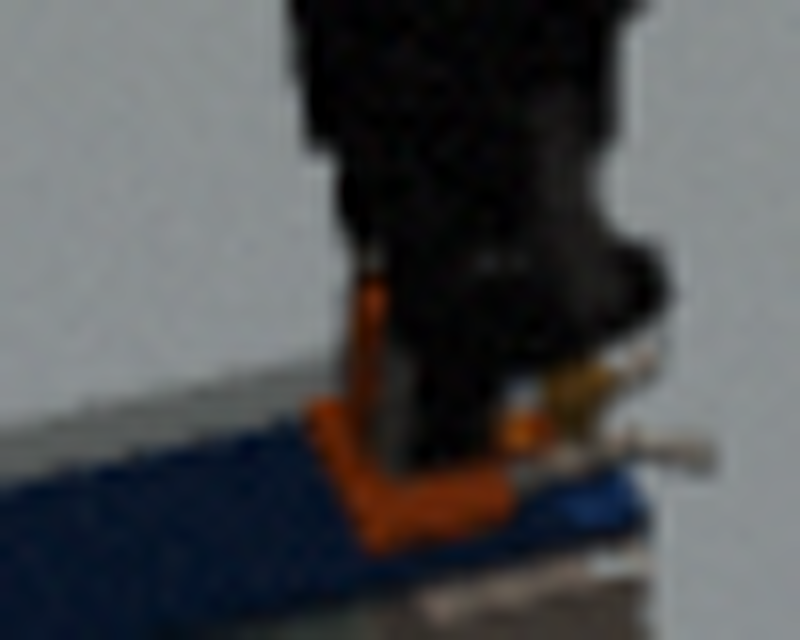

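Call:
drive_tool(
  deltas=[
    [-0.4, 0, 0, 0, 0, 0],
    [-0.4, 0, 0, 0, 0, 0],
  ],
)

```text
time_s: 25.08
position: [0.5417, 0.1623, 0.1155]
ee_rot: [[0.322, 0.947, -0.0], [0.947, -0.322, -0.001], [-0.001, -0.0, -1.0]]
force: [-2.4, -2.9, 0.2]
width: 0.111
```

Call:
drive_tool(
  deltas=[
    [0, 0, 0, 0, 0, 0],
    [0, 0, 0, 0, 0, 0],
    [0, 0, 0, 0, 0, 0],
    [0, 0, 0, 0, 0, 0],
  ],
  hand=0.4,
)

```text
time_s: 25.58
position: [0.5419, 0.1628, 0.1156]
ee_rot: [[0.322, 0.947, 0.0], [0.947, -0.322, 0.0], [0.0, 0.0, -1.0]]
force: [-0.1, 0.4, -0.5]
width: 0.397
```

Released cleanly; rising and backing away for a view.

Call:
drive_tool(
  deltas=[
    [0, 0, -10, 0, 0, 0],
    [0, 0, -30, 0, 0, 0],
    [0, 0, -50, 0, 0, 0],
    [0, 0, -50, 0, 0, 0],
    [-50, 0, 0, 0, 0, 0],
    [-60, 0, 0, 0, 0, 0],
    [-60, 0, 0, 0, 0, 0],
    [-60, 0, 0, 0, 0, 0],
    [-50, 0, 0, 0, 0, 0],
    [0, 0, 0, 0, 0, 0],
  ],
)

```text
time_s: 26.82
position: [0.451, -0.105, 0.2564]
ee_rot: [[0.327, 0.945, 0.001], [0.945, -0.327, -0.001], [-0.0, 0.002, -1.0]]
force: [0.2, 0.7, 0.0]
width: 0.403
```

```bash
python3 - <<'E'
from g import *
save('scene','s10');save('top','t10')
crop('s10','s10a',275,155,325,195,16)
crop('t10','t10a',175,150,265,215,8)
print(manip.state()['position'],manip.state()['force'])
E
```

```text
[ 0.45170023 -0.10260051  0.25613887] [-0.45807058  0.29510242  0.07482153]
```

View pics/s10a.png

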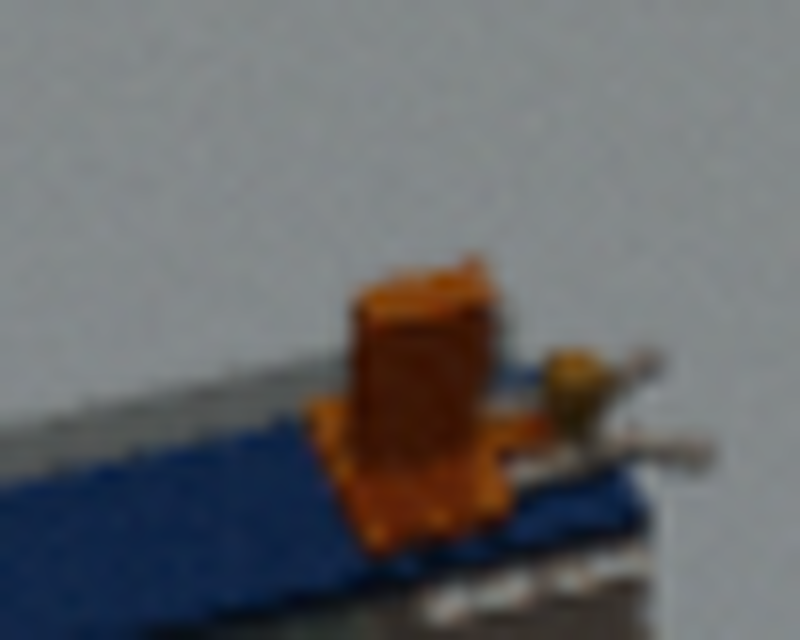

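View pics/t10a.png

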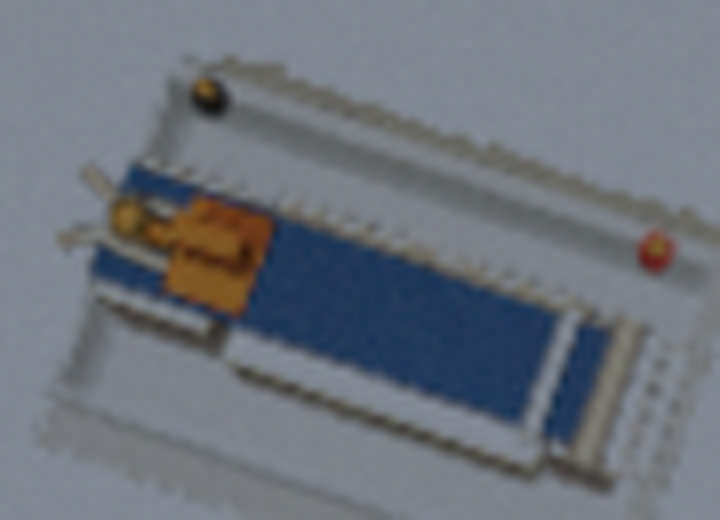

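View pics/s10.png

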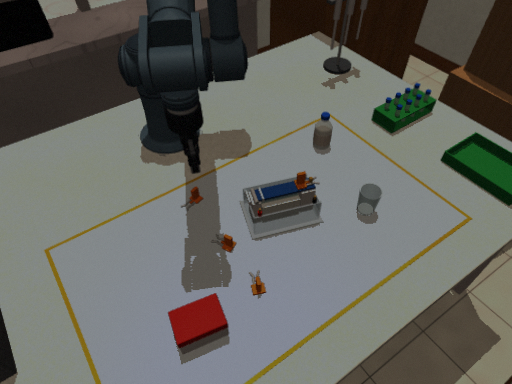

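The pictures show the clip on the bar with its tongue against the pin at crop pixel (130,215) of the top view. Both legs spread out beyond the pin, and the other things around the tank have not moved.

```bash
python3 -c "
from station import manip
manip.close_job();print(manip.state()['time_s'])"
```

```text
the job is handed in; nothing more can be done
the job is handed in; nothing more can be done
```

The clip is home on the pin and the job is handed in, at about 27 s of the 72 s allowed.

- **Bar:** I pressed it down with the shut fingers to its stop. The fingers stopped firm at 103 mm above the bench, with a last reading of 6 N.
- **Clip:** I took the one farthest to the robot's right (top view pixel 330,204) by its tab and laid it on the bar. Pushed along, it slid the pin at about 2 to 4 N until the pin reached its stop.
- **Snap and home:** The push rose to about 10 N, fell to zero as the legs snapped shut, and rose again to about 9 N with no further movement. I eased the push, opened the fingers and backed away.

**Last checks:** Both pictures show the bar flat, the clip's tongue against the pin and the legs closed beyond it. The bystanders and the other clips are where they stood, and the wrist reads no load.

- **Force readings:** I only saw the force at the end of each move, so short peaks in between were not seen.
- **Sideways fit:** Pixel estimates of the clip's sideways position disagreed by 2 to 3 mm. I corrected that by feel, from the side force on the tool during the push.

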